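# Stack storage boxes on the tilted stand

## Task

The label on the large storage box has set: slide the clamp's jaw fully open, leave it open, and lift the box out. Stack the three storage boxes on the tilted stand, the large one first, then the medium, then the small on top, each lid up, lying flat and straight along the slope, centred across the stand and with one end right against the backstop. Leave everything else on the bench where it is.

Things in the scene. Friction and masses are not known exactly. Their poses are not given: they have to be found in the camera images.
- deck: tilted deck of the fixed bench stand. Origin: middle of the inner corner of deck and backstop, 30 mm above the bench. x runs up the slope, y across, z square to the deck (sloping 0.30 rad, falling to the backstop on the robot's side). Aluminium deck 170 (x) x 110 (y), top face z = 0; backstop plate 110 wide, 105 high, 6 thick, face at x = 0. Boxes do not slide down by themselves
- large_c (a point): centre (half-way up) of the large lidded storage box, white plastic, 150 long (its x) x 66 wide (its y) x 46 high (its z), plain smooth sides, label on the lid. It starts lying in the clamp with its x along the clamp's x, on the clamp's bed (12 above the bench), its sides free
- medium_c (a point): centre (half-way up) of the medium lidded storage box, white plastic, 130 long (its x) x 60 wide (its y) x 40 high (its z), plain smooth sides, label on the lid. It starts on the bench
- small_c (a point): centre (half-way up) of the small lidded storage box, white plastic, 110 long (its x) x 54 wide (its y) x 34 high (its z), plain smooth sides, label on the lid. It starts on the bench
- jaw (a joint): sliding jaw of the clamp, m: near 0 closed (held by friction of about 3 N, stays where left), 0.06 fully open; it slides along the clamp's own -x, roughly towards the robot. Until it is open by about 12 mm, its lip overhangs the end of the large box's lid and holds it down
- jaw_post (a point): the black square grip post on top of the jaw, 22 x 22 and standing 50 tall (its foot at 65, its top at 115 above the bench); this point is on its axis 98 above the bench; axes are those of the clamp; the post moves with the jaw
- clamp: fixed steel clamp holding a box by its ends; origin on the bench under the middle of the held box, x from the sliding jaw to the fixed jaw, z up. Grey bed 12 thick, 84 wide, x = -195 to 105; fixed jaw face at x = 76.5, its top 52 above the bench; sliding jaw's face at x = -77 when closed, 66 wide, lip top 66 above the bench, post at x = -101
- dish: clear lidded petri dish, 62 diameter, 16 high; origin at the centre of its underside; a bystander, to be left alone
- timer: flat white bench timer, 58 x 58 x 18; origin at the centre of its underside; a bystander, to be left alone
- tube_rack: white test-tube rack, 70 x 160, 110 high with its tubes; origin at the centre of its underside; a bystander, to be left alone
- reagent: glass reagent bottle with a cap, 72 diameter, 140 high; origin at the centre of its underside; a bystander, to be left alone
- beaker: glass beaker, 70 diameter, 90 high; origin at the centre of its underside; a bystander, to be left alone
- tip_tray: open blue tray, 120 x 80, 50 high; origin at the centre of its underside; a bystander, to be left alone
- jar: glass jar with a cap, 70 diameter, 90 high; origin at the centre of its underside; a bystander, to be left alone

How it is judged:
By the outcome, as a careful person would: the job done as asked, in the order asked, and still so for the second after the job is handed in, with the robot touching nothing.
It also fails if it takes over 72 s, if anything falls off the work surface, if the arm or the gripper's body presses on something with over 40 N, if the wrist force passes 120 N, or if a joint passes its speed limit or range.

## Robot

A 7-joint arm with a two-finger parallel gripper is mounted at the origin on the work surface. World frame = base frame: x ahead of the robot, y to its left, z up, the work surface at z = 0. Lengths are in m, angles in rad, forces in N, time in s.
With the tool pointing down it reaches from about 0.4 to 0.85 m from the base axis. Payload 10.4 kg.
Tool frame: the origin (TCP) lies on the centre line of the jaws, within the pads' length; the fingertips stand 14 mm ahead of it and the grasp point (between the pads) lies 5 mm behind it (tip_reach is the z of the fingertips in the tool frame, in m); z points along the fingers, x is the direction in which the jaws open and shut, and the axes are right-handed (so a half turn about z gives the same grasp; the last joint's range is limited). The gripper opens to 87 mm and grips with 3 to 60 N. Pads are 19 mm wide; open, the fingers measure 117 mm over their backs; the gripper's body (75 mm by 190 mm) begins 51 mm behind the grasp point.
Start: joints at [1.105, 0.332, -0.065, 1.46, 0.022, 1.35, -0.088], TCP at [0.268, -0.565, 0.237] pointing down, gripper open.
Joint ranges: [-2.6, 2.6], [-0.5, 2.12], [-1.47, 1.34], [0.16, 2.42], [-1.27, 4.41], [0.06, 2.06], [-2.6, 2.6]. Speed limits (rad/s): [2.22, 2.22, 2.79, 2.79, 3.14, 3.14, 3.14].

## Interface

Orientations are given as a unit quaternion [x, y, z, w].
In Python, from bench import * gives the robot as it stands.
- The arm moves only by the tool carry_out, never from a script. Its argument "rows" is a list of rows, each a list of 5 numbers: the closure, from -1 (fully open) to 1 (shut), so that 0 is half open, then the shift along the tool's x, y, z in units of 30 mm (1.0 is 30 mm), then the turn about the tool's z in units of 5 degrees (1.0 is 5 degrees). In form: [[jaw, x, y, z, turn], ...]. A call has 1 to 20 rows; each row shifts and turns the pose as measured when the row begins, along the tool's axes as they then stand; what a row does not reach is not made up. A row lasts 1/12 s, in which the tool goes at most 41.7 mm and 7.16 degrees, less where a joint would pass 70% of its speed; a pose out of reach is approached as far as the arm can. A call is refused whole if a number of a shift passes 1 or a number of a turn 1, either way. A call with a gripper value outside its range is refused whole. The fingers move at their own pace and stop on an object; "force" is the grip in N (left out, the last holds). Time passes only in rows, so rows that do not move let the fingers close. It gives the time, the measured TCP pose, the force and the opening at its end, in the units of the state.
- read_state(): the state, without advancing time (a new reading comes with each control period).
- camera(name): name is "scene" or "top"; returns the picture (400x640x3 uint8, blue, green, red); there is no depth.
- camera_info(name): a dict with "fx", "fy", "cx", "cy" (pixels), "extrinsics" (4x4, takes a point from camera to world coordinates). Camera axes: x right, y down, z forward; pixel columns grow to the right and rows downward; lengths in m; the calibration is good to about 2 mm. A picture is of the moment at which its call begins. camera_info takes no time and is no camera call.
- close_job(): hands the job in, once; it reports no verdict.
Trained networks look in the newest picture that a camera, given by its name, has taken for a name from the list of things; names that differ only in an ending like _2 or _b are one class to them, and where a whole thing is asked for, a point or a joint stands for the part that bears it (a point fixed in the world has none). Each returns a list of dicts, best first, with "conf" (0 to 1); they miss things now and then, are a little off and sometimes report something else, mostly with a low value. They report only what shows in the picture. A call takes as long as a camera call.
- recognise(query, camera): "box" ([centre column, centre row, width, height] in pixels, round what is visible of it).
- silhouettes(query, camera): "mask" (400x640 bool, what is visible of it) and "box" ([centre column, centre row, width, height] in pixels, round what is visible of it).
- pinpoint(query, camera): "xy" ([column, row] in pixels: a listed point, or the origin of a listed thing).
The state is a dict: "time": time; "joint_positions": joint angles; "joint_vel": joint speeds; "joint_torque": joint torques, N m; "ee_pos": TCP position; "eef_rot": TCP orientation; "ft_force": force on the tool from outside, world axes, zero at the start; "torque": the same for the moment, N m; "width": finger opening in m.
Only numpy, scipy, OpenCV 4.12 (cv2) and the standard library are available. Lean on these libraries where they do the work, as an engineer would, in place of code of your own. Each camera call takes 0.05 s, during which the arm holds its last target. There are 200 camera calls.

## Working session

There is one attempt and no reset: what is moved stays moved. The work goes in short steps, Python scripts to look and compute and a tool call to move; the robot and the scene stay as the last step left them, time stands still between calls to the robot, and variables do not carry over. Pictures are saved under pics/ and viewed, about 8 in all and at most 12, crops included, and the job is handed in when it is done.

Besides the shell and the picture viewer there is one more tool, called after "Emit:" as name(argument=value, ...) on one line, values as JSON. carry_out: Moves the arm, as the interface text tells. Its arguments: {"type":"object","properties":{"rows":{"type":"array","items":{"type":"array","items":{"type":"number"}}},"force":{"type":"number"}},"required":["rows"]}

```bash
ls; mkdir -p pics
python3 - <<'E'
from bench import *
import cv2,numpy as np
s=read_state();print(s)
for c in ("scene","top"):
    im=camera(c);cv2.imwrite(f"pics/{c}0.png",im)
    i=camera_info(c);print(c,i)
    for q in ["deck","large_c","medium_c","small_c","jaw_post","clamp","dish","timer","tube_rack","reagent","beaker","tip_tray","jar"]:
        r=pinpoint(q,c);print(q,[(np.round(d["xy"],1).tolist(),round(d["conf"],2)) for d in r[:2]])
E
```

```text
pics
{'time': 0.0, 'joint_positions': array([ 1.10537904,  0.33286356, -0.06474965,  1.46095371,  0.0215873 ,
        1.3499039 , -0.08855696]), 'joint_vel': array([-7.99101557e-04, -2.11354206e-05,  6.80798783e-04, -6.34112431e-04,
       -1.45581384e-03, -6.16924895e-04, -2.94137726e-03]), 'joint_torque': array([ 4.58281211e-04, -6.23251104e+01,  2.50791782e-02, -3.89909470e+01,
       -6.12492976e-02,  3.96516651e-02,  1.36311942e-04]), 'ee_pos': array([ 0.26766834, -0.56436521,  0.23575332]), 'eef_rot': array([ 8.45131233e-01, -5.34558402e-01, -6.15901967e-04, -3.66496596e-04]), 'ft_force': array([ 0.31534325, -0.64521013,  0.83968012]), 'torque': array([-0.01802183, -0.01220668, -0.02841057]), 'width': 0.08693367321165502}
scene {'fx': 380.9124187581387, 'fy': 380.9124187581387, 'cx': 325.0739889244336, 'cy': 200.47307642664245, 'extrinsics': array([[ 6.80186847e-01,  3.77549309e-01, -6.28333011e-01,
         1.45081208e+00],
       [ 7.33037989e-01, -3.49068328e-01,  5.83786441e-01,
        -8.06474352e-01],
       [ 1.07701381e-03, -8.57675825e-01, -5.14189672e-01,
         8.
[... 867 characters left out ...]
.28143257e-02],
       [ 1.88343634e-02, -7.91291271e-02, -9.96686434e-01,
         1.57023115e+00],
       [ 0.00000000e+00,  0.00000000e+00,  0.00000000e+00,
         1.00000000e+00]])}
deck [([417.9, 220.4], 0.94)]
large_c [([209.6, 212.4], 0.69)]
medium_c [([302.3, 260.3], 0.57)]
small_c [([315.5, 205.6], 0.78)]
jaw_post [([210.7, 249.1], 0.77)]
clamp [([215.8, 212.1], 0.6)]
dish [([274.6, 232.0], 0.65)]
timer [([364.7, 227.6], 0.82), ([210.8, 212.0], 0.63)]
tube_rack [([323.5, 148.1], 0.93)]
reagent [([267.5, 146.8], 0.73), ([373.0, 147.8], 0.29)]
beaker [([373.8, 146.7], 0.58)]
tip_tray [([151.1, 236.2], 0.73), ([314.0, 204.5], 0.73)]
jar [([478.3, 221.3], 0.7), ([275.7, 230.0], 0.58)]
```

Run:
```python
import cv2
a=cv2.imread("pics/top0.png");cv2.imwrite("pics/top0c.png",cv2.resize(a[100:330,110:520],(800,449),interpolation=cv2.INTER_CUBIC))
a=cv2.imread("pics/scene0.png");cv2.imwrite("pics/scene0c.png",cv2.resize(a[110:330,150:480],(800,533),interpolation=cv2.INTER_CUBIC))
```

```text
(no output)
```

View pics/top0c.png

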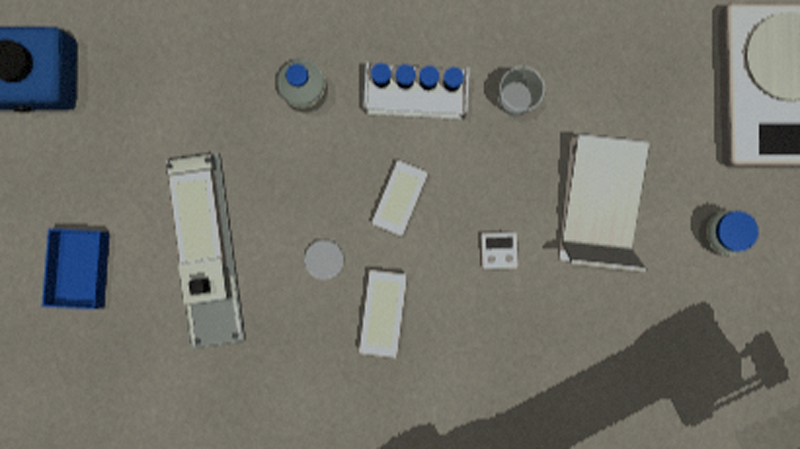

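View pics/scene0c.png

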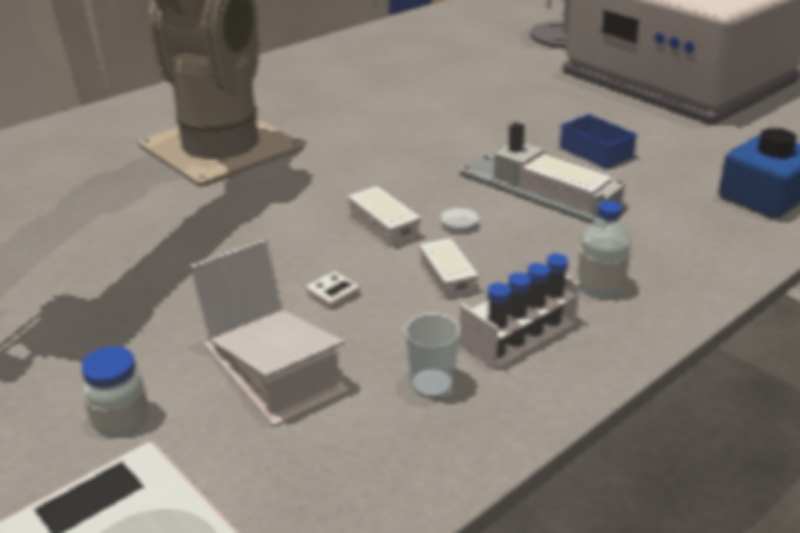

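The top view shows the clamp at left (post at crop 200,285), the medium box at (382,312), the small box at (399,197), and the stand at (605,200) with its backstop at the bottom, on the robot's side. Both views match the network points. Next I fit poses by matching the models to the silhouettes.

```bash
cat > h.py <<'E'
from bench import *
import cv2,numpy as np
from scipy.optimize import minimize
S,C=np.sin(.3),np.cos(.3)
def proj(P,i):
    E=i["extrinsics"];p=(np.atleast_2d(P)-E[:3,3])@E[:3,:3]
    return np.c_[p[:,0]/p[:,2]*i["fx"]+i["cx"],p[:,1]/p[:,2]*i["fy"]+i["cy"]]
def ray(xy,i,z):
    E=i["extrinsics"];d=E[:3,:3]@[(xy[0]-i["cx"])/i["fx"],(xy[1]-i["cy"])/i["fy"],1]
    o=E[:3,3];return o+d*(z-o[2])/d[2]
def box(lo,hi):
    return np.array([[x,y,z] for x in(lo[0],hi[0]) for y in(lo[1],hi[1]) for z in(lo[2],hi[2])])
def yawT(P,x,y,a):
    c,s=np.cos(a),np.sin(a);return P@np.array([[c,-s,0],[s,c,0],[0,0,1]]).T+[x,y,0]
def deckP(P): # deck frame -> stand frame (origin on bench under corner)
    P=np.atleast_2d(P);return np.c_[P[:,0]*C-P[:,2]*S,P[:,1],.03+P[:,0]*S+P[:,2]*C]
def fit(parts,masks,x0):
    """parts: list of convex point sets; masks: [(mask,info)]; pose x,y,yaw by soft overlap"""
    k=8
    def cost(p):
        J=0
        for m,i in masks:
            r=np.zeros(m.shape,np.uint8);r=cv2.resize(r,None,fx=1,fy=1)
            big=np.zeros((m.shape[0]*4,m.shape[1]*4),np.uint8)
            for P in parts:
                h=cv2.convexHull(((proj(yawT(P,*p),i)+.5)*4-.5).astype(np.float32))
                cv2.fillConvexPoly(big,np.round(h*16).astype(np.int32),255,shift=4)
            r=cv2.resize(big,m.shape[::-1],interpolation=cv2.INTER_AREA)/255.
            J+=1-np.minimum(r,m).sum()/np.maximum(r,m).sum()
        return J/len(masks)
    x0=np.array(x0,float)
    sx=np.array([x0]+[x0+d for d in np.diag([.012,.012,.15])])
    r=minimize(cost,x0,method="Nelder-Mead",options=dict(initial_simplex=sx,xatol=1e-4,fatol=1e-5))
    return r.x,r.fun
def mask(q,cam):
    r=silhouettes(q,cam);return (r[0]["mask"].astype(float),camera_info(cam)) if r else None
E
python3 - <<'E'
from h import *
it,is_=camera_info("top"),camera_info("scene")
px=dict(deck=((417.9,220.4),(252,239.8),.03),large=((209.6,212.4),(381.3,188.2),.035),medium=((302.3,260.3),(311.9,201),.02),small=((315.5,205.6),(332.9,220.6),.017),post=((210.7,249.1),(362.2,165.8),.098),
 clamp=((215.8,212.1),(380.3,192.1),0),dish=((274.6,232),(338.6,200.3),0),timer=((364.7,227.6),(287.3,233),0),rack=((323.5,148.1),(360.6,250.2),0),reagent=((267.5,146.8),(397,228.7),0),beaker=((373.8,146.7),(327.7,268.7),0),tray=((151.1,236.2),(397.3,174),0),jar=((478.3,221.3),(197,281.2),0))
pos={}
for k,(a,b,z) in px.items():
    pos[k]=ray(a,it,z);print(k,np.round(pos[k][:2],3),np.round(ray(b,is_,z)[:2],3))
for q,k,d in(("medium_c","medium",(.13,.06,.04)),("small_c","small",(.11,.054,.034))):
    ms=[mask(q,c) for c in("top","scene")]
    P=box([-d[0]/2,-d[1]/2,0],[d[0]/2,d[1]/2,d[2]])
    for a0 in((-.1,-.4)): print(k,*[ (np.round(v[0],4),round(v[1],3)) for v in(fit([P],[ms[0]],[*pos[k][:2],a0]),fit([P],[ms[1]],[*pos[k][:2],a0]))])
ms=[mask("deck",c) for c in("top","scene")]
parts=[deckP(box([0,-.055,-.006],[.17,.055,0])),deckP(box([-.006,-.055,-.006],[0,.055,.105]))]
for m in ms: print("deck",m[0].sum(),fit(parts,[m],[*pos["deck"][:2],-.1]))
for q in("large_c","clamp"):
  for c in("top","scene"):
    m=mask(q,c)
    r=cv2.minAreaRect(np.argwhere(m[0]>0)[:,::-1].astype(np.float32));print(q,c,m[0].sum(),r)
    np.save(f"{q}_{c}.npy",m[0])
E
```

```text
deck [ 0.56  -0.303] [ 0.53  -0.286]
large [0.584 0.333] [0.6   0.302]
medium [0.438 0.051] [0.463 0.039]
small [0.606 0.011] [0.617 0.007]
post [0.475 0.315] [0.489 0.302]
clamp [0.587 0.321] [0.58  0.323]
dish [0.525 0.138] [0.508 0.145]
timer [ 0.538 -0.142] [ 0.546 -0.15 ]
rack [ 0.789 -0.014] [ 0.791 -0.03 ]
reagent [0.793 0.162] [0.796 0.16 ]
beaker [ 0.794 -0.173] [ 0.784 -0.175]
tray [0.513 0.519] [0.524 0.511]
jar [ 0.558 -0.499] [ 0.557 -0.503]
medium (array([ 0.4412,  0.0402, -0.123 ]), np.float64(0.08)) (array([ 0.4396,  0.0425, -0.1325]), np.float64(0.064))
medium (array([ 0.4411,  0.0403, -0.1238]), np.float64(0.08)) (array([ 0.4387,  0.0423, -0.1408]), np.float64(0.064))
small (array([ 0.6211,  0.0145, -0.3896]), np.float64(0.065)) (array([ 0.6184,  0.0174, -0.433 ]), np.float64(0.108))
small (array([ 0.6211,  0.0149, -0.3756]), np.float64(0.065)) (array([ 0.618 ,  0.0177, -0.438 ]), np.float64(0.109))
deck 2315.0 (array([ 0.54803879, -0.29586656, -0.11768747]), np.float64(0.06593383975757505))
deck 1735.0 (array([ 0.54727223, -0.29614729, -0.1227317 ]), np.float64(0.075200227695566))
large_c top 1049.0 ((210.59231567382812, 210.2384796142578), (46.7610969543457, 23.69063377380371), 82.87498474121094)
large_c scene 545.0 ((381.4000244140625, 184.80001831054688), (37.31488037109375, 17.0762996673584), 18.434947967529297)
clamp top 1545.0 ((214.76925659179688, 228.1538543701172), (97.98743438720703, 28.776058197021484), 82.87498474121094)
clamp scene 635.0 ((377.0517272949219, 181.1206817626953), (67.77880096435547, 27.66860580444336), 21.801406860351562)
```

Run:
```python
from h import *
parts=[box([-.195,-.042,0],[.105,.042,.012]),box([.0765,-.033,0],[.1,.033,.052]),box([-.115,-.033,0],[-.077,.033,.066]),box([-.112,-.011,.065],[-.09,.011,.115]),box([-.075,-.033,.012],[.075,.033,.058])]
for c in("top","scene"):
    m=np.maximum(np.load(f"large_c_{c}.npy"),np.load(f"clamp_{c}.npy"));j=mask("jaw_post",c)
    if j: m=np.maximum(m,j[0]);print(j[0].sum())
    for a in(.05,.2): print(c,m.sum(),fit(parts,[(m,camera_info(c))],[.59,.32,a]))
    m=np.load(f"large_c_{c}.npy");print(" box only",fit(parts[-1:],[(m,camera_info(c))],[.59,.32,.12]))
    im=cv2.imread(f"pics/{c}0.png")
```

```text
495.0
top 2587.0 (array([0.58385754, 0.32724269, 0.13635608]), np.float64(0.08340848176018767))
top 2587.0 (array([0.58358878, 0.32760506, 0.14180983]), np.float64(0.08272210855463646))
 box only (array([0.59072161, 0.32945228, 0.14298257]), np.float64(0.17151378874600454))
480.0
scene 1655.0 (array([0.5814287 , 0.32828571, 0.11133334]), np.float64(0.3648043901727408))
scene 1655.0 (array([0.58062628, 0.3285219 , 0.1042851 ]), np.float64(0.36544236246954265))
 box only (array([0.58151252, 0.32804252, 0.07502857]), np.float64(0.16825394921495485))
```

```bash
cat > plan.py <<'E'
# usage: plan.py x y z phi_deg ... : prints turn units, then tool-frame shift units after the turn
import sys
from h import *
from scipy.spatial.transform import Rotation as R
s=read_state();M=R.from_quat(s["eef_rot"]).as_matrix();phi=np.degrees(np.arctan2(M[1,0],M[0,0]))
print("t",round(s["time"],2),"pos",np.round(s["ee_pos"],4),"phi",round(phi,2),"tilt",np.round(M[:2,2],4),"w",round(s["width"],4),"F",np.round(s["ft_force"],1),"q",np.round(s["joint_positions"],2))
p=s["ee_pos"];a=list(map(float,sys.argv[1:]))
for k in range(0,len(a),4):
    x,y,z,f=a[k:k+4];tr=-(f-phi);M=M@R.from_euler("z",tr,degrees=True).as_matrix();phi=f
    d=M.T@(np.array([x,y,z])-p)/.03;p=np.array([x,y,z])
    print("turn %.2f shift %s"%(tr/5,np.round(d,2)))
E
python3 plan.py .48 -.2 .236 -82.5 .483 .315 .2 -82.5 .483 .315 .093 -82.5
```

```text
t 2.0 pos [ 0.2678 -0.5647  0.2366] phi -64.63 tilt [ 0.0001 -0.0001] w 0.0869 F [ 0.6 -0.2 -0.7] q [ 1.11  0.33 -0.06  1.46  0.02  1.35 -0.09]
turn 3.57 shift [-11.13  -8.6    0.02]
turn -0.00 shift [-17.01  -2.34   1.2 ]
turn -0.00 shift [-0.    0.    3.57]
```

Emit:
carry_out(rows=[[-1,0,0,0,0.9],[-1,0,0,0,0.9],[-1,0,0,0,0.9],[-1,0,0,0,0.9],[-1,-0.9,-0.7,0,0],[-1,-0.9,-0.7,0,0],[-1,-0.9,-0.7,0,0],[-1,-0.9,-0.7,0,0],[-1,-0.9,-0.7,0,0],[-1,-0.9,-0.7,0,0],[-1,-0.9,-0.7,0,0],[-1,-0.9,-0.7,0,0],[-1,-0.9,-0.7,0,0],[-1,-0.9,-0.7,0,0],[-1,-0.9,-0.7,0,0],[-1,-0.9,-0.7,0,0],[-1,0,0,0,0]])

```text
time: 3.42
ee_pos: [0.4889, -0.2005, 0.236]
eef_rot: [0.743, -0.669, 0.002, 0.001]
ft_force: [0.1, 0.5, 0.1]
width: 0.087
```

```bash
python3 plan.py .483 .315 .15 -82.5 .483 .315 .093 -82.5
```

```text
t 3.42 pos [ 0.4889 -0.2005  0.236 ] phi -83.97 tilt [ 0.0013 -0.0036] w 0.087 F [0.1 0.5 0.1] q [ 0.6   0.14 -0.33  1.7   0.05  1.31 -1.2 ]
turn -0.29 shift [-17.07  -2.04   2.81]
turn -0.00 shift [-0.01  0.    1.9 ]
```

Emit:
carry_out(rows=[[-1,0,0,0,-0.3],[-1,-0.95,-0.11,0.15,0],[-1,-0.95,-0.11,0.15,0],[-1,-0.95,-0.11,0.15,0],[-1,-0.95,-0.11,0.15,0],[-1,-0.95,-0.11,0.15,0],[-1,-0.95,-0.11,0.15,0],[-1,-0.95,-0.11,0.15,0],[-1,-0.95,-0.11,0.15,0],[-1,-0.95,-0.11,0.15,0],[-1,-0.95,-0.11,0.15,0],[-1,-0.95,-0.11,0.15,0],[-1,-0.95,-0.11,0.15,0],[-1,-0.95,-0.11,0.15,0],[-1,-0.95,-0.11,0.15,0],[-1,-0.95,-0.11,0.15,0],[-1,-0.95,-0.11,0.15,0],[-1,-0.95,-0.11,0.15,0],[-1,-0.95,-0.11,0.15,0],[-1,0,0,0,0]])

```text
time: 5.08
ee_pos: [0.4813, 0.3205, 0.1488]
eef_rot: [0.752, -0.659, 0.006, 0.001]
ft_force: [-0.7, 0.4, 0.1]
width: 0.0869
```

```bash
python3 plan.py .483 .315 .093 -82.5
python3 - <<'E'
from h import *
im=camera("scene");cv2.imwrite("pics/s1.png",cv2.resize(im[100:260,280:480],(800,640)[:2] if 0 else (750,600),interpolation=cv2.INTER_CUBIC))
E
```

```text
t 5.08 pos [0.4813 0.3205 0.1488] phi -82.41 tilt [ 0.0077 -0.0091] w 0.0869 F [-0.7  0.4  0.1] q [-0.1   0.38 -0.7   1.67  0.27  1.19 -2.31]
turn 0.02 shift [ 0.17 -0.02  1.86]
```

View pics/s1.png

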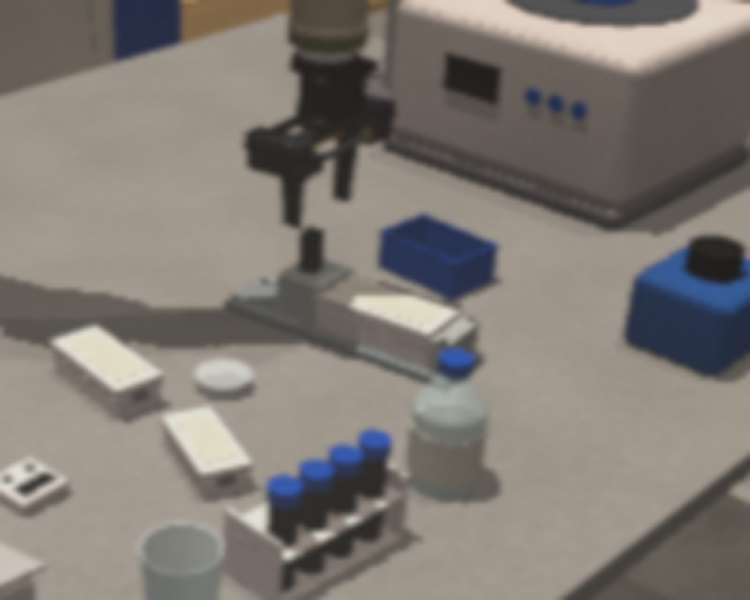

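The scene view shows the open gripper directly above the black post (post at 312,250, fingers at 290 and 343). I'll descend, grip and pull.

Emit:
carry_out(force=30, rows=[[-1,0.08,0,0.62,0],[-1,0.08,0,0.62,0],[-1,0,0,0.62,0],[1,0,0,0,0],[1,0,0,0,0],[1,0,0,0,0],[1,0,0,0,0],[1,0,0,0,0]])

```text
time: 5.8
ee_pos: [0.4895, 0.304, 0.095]
eef_rot: [0.75, -0.661, 0.009, 0.001]
ft_force: [-0.7, 1.0, -1.0]
width: 0.0614
```

```bash
python3 plan.py .483 .315 .093 -82.5
```

```text
t 5.8 pos [0.4895 0.304  0.095 ] phi -82.77 tilt [ 0.0129 -0.0135] w 0.0614 F [-0.7  1.  -1. ] q [-0.1   0.43 -0.67  1.73  0.32  1.09 -2.32]
turn -0.05 shift [-0.39  0.17  0.06]
```

Emit:
carry_out(rows=[[1,-0.2,0,0,0],[1,-0.2,0,0,0],[1,0,0.1,0,0],[1,0,0,0,0]])

```text
time: 6.13
ee_pos: [0.4857, 0.3177, 0.0974]
eef_rot: [0.75, -0.661, 0.01, -0.001]
ft_force: [0.5, 0.7, 0.2]
width: 0.0349
```

```bash
python3 plan.py .483 .315 .093 -82.5
```

```text
t 6.13 pos [0.4857 0.3177 0.0974] phi -82.77 tilt [ 0.0163 -0.0115] w 0.0349 F [0.5 0.7 0.2] q [-0.12  0.43 -0.67  1.72  0.32  1.09 -2.34]
turn -0.05 shift [0.08 0.1  0.15]
```

Emit:
carry_out(rows=[[1,0,0,0.1,0],[1,0,0,0,0],[1,0,0,0,0],[1,0,0,0,0]])

```text
time: 6.47
ee_pos: [0.487, 0.3134, 0.0946]
eef_rot: [0.75, -0.662, 0.013, 0.001]
ft_force: [-0.3, -1.0, 0.6]
width: 0.0214
```

```bash
python3 plan.py .483 .315 .093 -82.5
```

```text
t 6.47 pos [0.487  0.3134 0.0946] phi -82.86 tilt [ 0.0176 -0.0193] w 0.0214 F [-0.3 -1.   0.6] q [-0.12  0.43 -0.67  1.72  0.33  1.09 -2.34]
turn -0.07 shift [-0.07  0.13  0.05]
```

Emit:
carry_out(rows=[[1,0,0.2,0,0],[1,0,0.3,0,0],[1,0,0.3,0,0],[1,0,0.3,0,0],[1,0,0.3,0,0],[1,0,0.3,0,0],[1,0,0.2,0,0]])

```text
time: 7.05
ee_pos: [0.4294, 0.3049, 0.0946]
eef_rot: [0.749, -0.662, 0.015, -0.001]
ft_force: [3.9, -1.3, 2.0]
width: 0.022
```

```bash
python3 plan.py .4275 .3055 .093 -82.5
```

```text
t 7.05 pos [0.4294 0.3049 0.0946] phi -82.94 tilt [ 0.025  -0.0184] w 0.022 F [ 3.9 -1.3  2. ] q [-0.1   0.32 -0.71  1.86  0.28  1.04 -2.38]
turn -0.09 shift [-0.03  0.06  0.05]
```

Emit:
carry_out(rows=[[1,0,0.2,0,0],[1,0,0.2,0,0],[1,0,0.2,0,0]])

```text
time: 7.3
ee_pos: [0.4224, 0.3039, 0.0959]
eef_rot: [0.748, -0.663, 0.021, -0.014]
ft_force: [30.1, 7.9, -20.9]
width: 0.022
```

```bash
python3 plan.py .4275 .3055 .093 -82.5
```

```text
t 7.3 pos [0.4224 0.3039 0.0959] phi -83.13 tilt [ 0.0498 -0.0065] w 0.022 F [ 30.1   7.9 -20.9] q [-0.1   0.29 -0.72  1.9   0.27  1.01 -2.38]
turn -0.13 shift [-0.03 -0.17  0.11]
```

Emit:
carry_out(rows=[[-1,0,0,0,0],[-1,0,0,0,0],[-1,0,0,-0.5,0],[-1,0,0,-0.8,0],[-1,0,0,-0.8,0],[-1,0,0,0,0]])

```text
time: 7.8
ee_pos: [0.4114, 0.3043, 0.1578]
eef_rot: [0.749, -0.662, 0.018, -0.01]
ft_force: [0.6, 1.0, 0.6]
width: 0.0541
```

```bash
python3 plan.py .583 .328 .16 -82.5 .583 .328 .04 -82.5
python3 - <<'E'
from h import *
for i in range(3):
    s=read_state();print(s["eef_rot"],s["ee_pos"],s["joint_vel"])
for c in ("top","scene"):
    r=pinpoint("jaw_post",c)
    camera(c);r=pinpoint("jaw_post",c)
    for d in r[:2]: print(c,ray(d["xy"],camera_info(c),.098),d["conf"])
E
```

```text
t 7.8 pos [0.4114 0.3043 0.1578] phi -82.99 tilt [ 0.0395 -0.0086] w 0.0541 F [0.6 1.  0.6] q [-0.06  0.2  -0.75  1.85  0.19  1.13 -2.33]
turn -0.10 shift [-0.04 -5.77  0.14]
turn -0.00 shift [-0.05  0.15  4.  ]
[ 0.74893735 -0.66233182  0.01764807 -0.00989711] [0.41141126 0.30425793 0.15776356] [-0.00896017  0.02877857 -0.00429198  0.06702725  0.00582534 -0.03755291
 -0.02161224]
[ 0.74893735 -0.66233182  0.01764807 -0.00989711] [0.41141126 0.30425793 0.15776356] [-0.00896017  0.02877857 -0.00429198  0.06702725  0.00582534 -0.03755291
 -0.02161224]
[ 0.74893735 -0.66233182  0.01764807 -0.00989711] [0.41141126 0.30425793 0.15776356] [-0.00896017  0.02877857 -0.00429198  0.06702725  0.00582534 -0.03755291
 -0.02161224]
top [0.41250616 0.29744467 0.098     ] 0.51
scene [0.4289645  0.29255501 0.098     ] 0.53
```

Emit:
carry_out(rows=[[-1,0,-0.8,0,-0.1],[-1,0,-0.82,0,0],[-1,0,-0.82,0,0],[-1,0,-0.82,0,0],[-1,0,-0.82,0.05,0],[-1,0,-0.82,0.05,0],[-1,0,-0.8,0,0],[-1,0,0,0,0]])

```text
time: 8.77
ee_pos: [0.584, 0.3231, 0.1461]
eef_rot: [0.752, -0.659, 0.016, -0.001]
ft_force: [-0.2, -0.2, 0.1]
width: 0.0872
```

```bash
python3 plan.py .583 .328 .04 -82.5
python3 - <<'E'
from h import *
im=camera("top");cv2.imwrite("pics/t2.png",cv2.resize(im[170:290,150:270],(600,600),interpolation=cv2.INTER_CUBIC))
E
```

```text
t 8.77 pos [0.584  0.3231 0.1461] phi -82.43 tilt [ 0.0249 -0.0198] w 0.0872 F [-0.2 -0.2  0.1] q [-0.14  0.55 -0.64  1.43  0.37  1.26 -2.25]
turn 0.01 shift [-0.25  0.09  3.53]
```

View pics/t2.png

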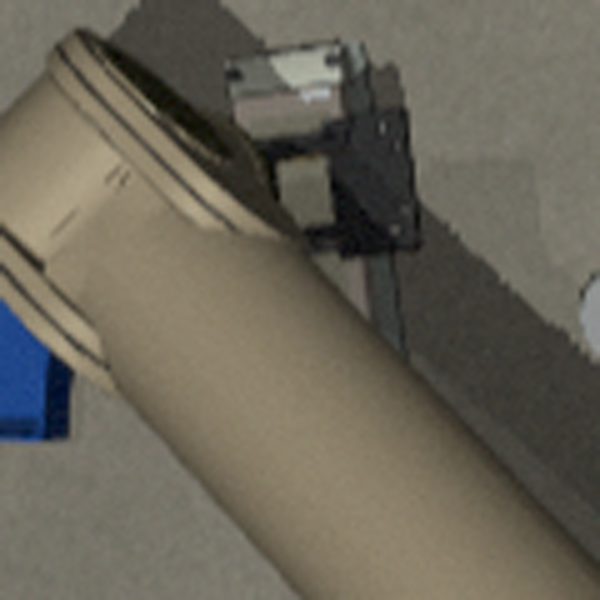

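The arm hides most of the box, but its white lid shows between the fingers (columns 280-340). I'll descend in stages.

Emit:
carry_out(rows=[[-1,-0.15,0,0.7,0],[-1,-0.1,0.05,0.7,0],[-1,0,0,0.5,0],[-1,0,0,0,0]])

```text
time: 9.15
ee_pos: [0.5775, 0.3307, 0.0843]
eef_rot: [0.753, -0.658, 0.014, 0.001]
ft_force: [-0.2, -0.3, -0.1]
width: 0.087
```

```bash
python3 plan.py .583 .328 .04 -82.5
```

```text
t 9.15 pos [0.5775 0.3307 0.0843] phi -82.28 tilt [ 0.0191 -0.0197] w 0.087 F [-0.2 -0.3 -0.1] q [-0.16  0.61 -0.62  1.49  0.4   1.16 -2.29]
turn 0.04 shift [ 0.08 -0.15  1.48]
```

Emit:
carry_out(rows=[[-1,0.08,-0.15,0.4,0],[-1,0,0,0.4,0],[-1,0,0,0,0]])

```text
time: 9.4
ee_pos: [0.5814, 0.3287, 0.0589]
eef_rot: [0.754, -0.657, 0.013, 0.002]
ft_force: [-1.3, 0.1, -1.3]
width: 0.0874
```

```bash
python3 plan.py .583 .328 .04 -82.5
```

```text
t 9.4 pos [0.5814 0.3287 0.0589] phi -82.19 tilt [ 0.0178 -0.0199] w 0.0874 F [-1.3  0.1 -1.3] q [-0.16  0.64 -0.61  1.5   0.42  1.13 -2.29]
turn 0.06 shift [ 0.02 -0.04  0.63]
```

Emit:
carry_out(force=25, rows=[[-1,0,0,0.4,0],[-1,0,0,0.22,0],[1,0,0,0,0],[1,0,0,0,0],[1,0,0,0,0],[1,0,0,0,0],[1,0,0,0,0]])

```text
time: 9.98
ee_pos: [0.5824, 0.3284, 0.0398]
eef_rot: [0.753, -0.657, 0.014, 0.001]
ft_force: [-0.4, -0.0, -3.6]
width: 0.0657
```

```bash
python3 plan.py .583 .328 .04 -82.5
```

```text
t 9.98 pos [0.5824 0.3284 0.0398] phi -82.23 tilt [ 0.0194 -0.0191] w 0.0657 F [-0.4 -0.  -3.6] q [-0.17  0.66 -0.6   1.51  0.43  1.09 -2.3 ]
turn 0.05 shift [ 0.02 -0.02 -0.01]
```

Emit:
carry_out(rows=[[1,0,0,-0.3,0],[1,0,0,-0.5,0],[1,0,0,-0.8,0],[1,0,0,-0.9,0],[1,0,0,-0.9,0],[1,0,0,-0.9,0],[1,0,0,-0.9,0],[1,0,0,-0.6,0],[1,0,0,0,0]])

```text
time: 10.73
ee_pos: [0.5762, 0.3321, 0.23]
eef_rot: [0.754, -0.656, 0.013, 0.001]
ft_force: [0.1, 0.5, -2.6]
width: 0.0662
```

```bash
python3 - <<'E'
from h import *
# target TCP for gripping at box centre + 10mm up, box axis of deck, gripper vertical
D=(.5477,-.296,-.12)
for n,L,zc in(("large",.15,.023),("medium",.13,.066),("small",.11,.103)):
    c=yawT(deckP([[L/2,0,zc],[L/2,0,zc+.01]]),*D);print(n,np.round(c,4).tolist())
print(np.degrees(-.12)-90)
E
python3 plan.py .62 -.30 .23 -82.5 .62 -.30 .23 -96.9
```

```text
large [[0.6121, -0.3038, 0.0741], [0.6092, -0.3034, 0.0837]]
medium [[0.59, -0.3011, 0.1123], [0.5871, -0.3007, 0.1218]]
small [[0.5696, -0.2986, 0.1447], [0.5667, -0.2983, 0.1542]]
-96.87549354156988
t 10.73 pos [0.5762 0.3321 0.23  ] phi -82.08 tilt [ 0.0181 -0.0183] w 0.0662 F [ 0.1  0.5 -2.6] q [-0.15  0.5  -0.66  1.33  0.33  1.41 -2.23]
turn 0.08 shift [21.08  1.31  0.41]
turn 2.88 shift [0. 0. 0.]
```

Emit:
carry_out(rows=[[1,0.4,0.03,0.02,0],[1,0.9,0.06,0.02,0],[1,1,0.06,0.02,0],[1,1,0.06,0.02,0],[1,1,0.06,0.02,0],[1,1,0.06,0.02,0],[1,1,0.06,0.02,0],[1,1,0.06,0.02,0],[1,1,0.06,0.02,0],[1,1,0.06,0.02,0],[1,1,0.06,0.02,0],[1,1,0.06,0.02,0],[1,1,0.06,0.02,0],[1,1,0.06,0.02,0],[1,1,0.06,0.02,0],[1,1,0.06,0.02,0],[1,1,0.06,0.02,0],[1,1,0.06,0.02,0],[1,1,0.06,0.02,0],[1,0.7,0.06,0.02,0]])

```text
time: 12.4
ee_pos: [0.6011, -0.2754, 0.206]
eef_rot: [0.755, -0.656, 0.001, 0.012]
ft_force: [-0.5, -0.9, -3.1]
width: 0.0665
```

Emit:
carry_out(rows=[[1,0.5,0,0,0.7],[1,0.5,0,0,0.7],[1,0.3,0,0,0.7],[1,0,0,0,0.7],[1,0,0,0,0]])

```text
time: 12.82
ee_pos: [0.5946, -0.3285, 0.1975]
eef_rot: [-0.66, 0.751, 0.003, -0.016]
ft_force: [0.2, -0.0, -4.2]
width: 0.066
```

```bash
python3 plan.py .62 -.304 .23 -96.9 .62 -.304 .12 -96.9
```

```text
t 12.82 pos [ 0.5946 -0.3285  0.1975] phi -97.33 tilt [-0.0281 -0.0169] w 0.066 F [ 0.2 -0.  -4.2] q [ 0.67  0.51 -0.36  1.32  0.2   1.37 -1.39]
turn -0.09 shift [-0.89 -0.71 -1.12]
turn -0.00 shift [-0.07 -0.09  3.66]
```

Emit:
carry_out(force=18, rows=[[1,-0.5,-0.5,0,-0.1],[1,-0.4,-0.3,0,0],[1,0,0,0.6,0],[1,0,0,0.9,0],[1,0,0,0.6,0],[1,0,0,0,0]])

```text
time: 13.32
ee_pos: [0.6179, -0.3034, 0.1277]
eef_rot: [-0.668, 0.744, 0.005, -0.017]
ft_force: [-0.1, 0.3, -3.5]
width: 0.066
```

```bash
python3 plan.py .62 -.304 .105 -96.9;python3 - <<'E'
from h import *
im=camera("scene");cv2.imwrite("pics/s3.png",cv2.resize(im[160:320,170:330],(600,600),interpolation=cv2.INTER_CUBIC))
E
```

```text
t 13.32 pos [ 0.6179 -0.3034  0.1277] phi -96.21 tilt [-0.0321 -0.0144] w 0.066 F [-0.1  0.3 -3.5] q [ 0.63  0.59 -0.37  1.36  0.23  1.26 -1.44]
turn 0.14 shift [-0.   -0.09  0.75]
```

View pics/s3.png

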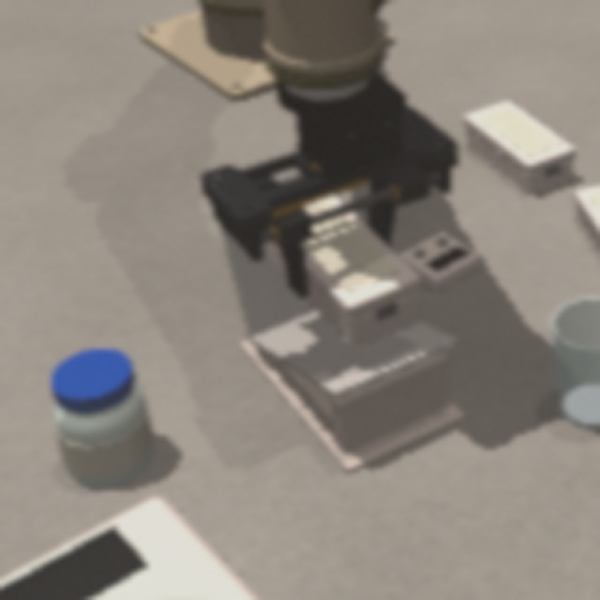

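The box hangs over the middle of the deck in the gripper, its far end at (370,300). Next I lower it gently until the far end touches.

Emit:
carry_out(rows=[[1,0,0,0.3,0.14],[1,0,0,0.3,0],[1,0,0,0.15,0],[1,0,0,0.15,0]])

```text
time: 13.7
ee_pos: [0.6196, -0.3035, 0.1048]
eef_rot: [-0.663, 0.748, 0.002, -0.015]
ft_force: [-1.1, -0.2, -1.4]
width: 0.0656
```

```bash
python3 plan.py .62 -.304 .08 -96.9
```

```text
t 13.7 pos [ 0.6196 -0.3035  0.1048] phi -96.84 tilt [-0.0259 -0.0165] w 0.0656 F [-1.1 -0.2 -1.4] q [ 0.63  0.6  -0.36  1.38  0.24  1.21 -1.46]
turn 0.01 shift [-0.   -0.04  0.83]
```

Emit:
carry_out(rows=[[1,0,0,0.15,0],[1,0,0,0.15,0],[1,0,0,0.15,0],[1,0,0,0.12,0]])

```text
time: 14.03
ee_pos: [0.6192, -0.3042, 0.0878]
eef_rot: [-0.664, 0.748, 0.002, -0.015]
ft_force: [-2.1, 0.9, -0.9]
width: 0.0656
```

```bash
python3 plan.py .62 -.304 .082 -96.9
```

```text
t 14.03 pos [ 0.6192 -0.3042  0.0878] phi -96.84 tilt [-0.025  -0.0173] w 0.0656 F [-2.1  0.9 -0.9] q [ 0.62  0.62 -0.36  1.4   0.25  1.18 -1.46]
turn 0.01 shift [-0.01 -0.03  0.19]
```

Emit:
carry_out(rows=[[1,0,0,0.12,0],[1,0,0,0.1,0],[1,0,0,0.05,0]])

```text
time: 14.28
ee_pos: [0.6194, -0.3048, 0.0809]
eef_rot: [-0.663, 0.748, 0.001, -0.015]
ft_force: [-8.9, 2.5, 15.9]
width: 0.0657
```

```bash
python3 plan.py .609 -.303 .0787 -96.9
```

```text
t 14.28 pos [ 0.6194 -0.3048  0.0809] phi -96.87 tilt [-0.0238 -0.0181] w 0.0657 F [-8.9  2.5 15.9] q [ 0.62  0.62 -0.36  1.4   0.25  1.17 -1.46]
turn 0.01 shift [-0.02  0.35  0.08]
```

Emit:
carry_out(rows=[[1,0,0.1,0.0,0],[1,0,0.1,0.03,0],[1,0,0.1,0.03,0],[1,0,0.1,0.03,0]])

```text
time: 14.62
ee_pos: [0.6093, -0.3038, 0.0789]
eef_rot: [-0.663, 0.748, -0.001, -0.013]
ft_force: [11.0, -1.7, -2.1]
width: 0.0659
```

```bash
python3 plan.py .609 -.303 .0787 -96.9
```

```text
t 14.62 pos [ 0.6093 -0.3038  0.0789] phi -96.87 tilt [-0.018  -0.0196] w 0.0659 F [11.  -1.7 -2.1] q [ 0.64  0.6  -0.36  1.44  0.25  1.15 -1.46]
turn 0.01 shift [-0.03  0.01  0.01]
```

Emit:
carry_out(rows=[[1,0,0.1,0.03,0],[1,0,0.08,0.02,0]])

```text
time: 14.78
ee_pos: [0.6093, -0.3038, 0.0798]
eef_rot: [-0.664, 0.748, -0.007, -0.009]
ft_force: [7.8, -1.2, -1.3]
width: 0.066
```

```bash
python3 plan.py .609 -.303 .0787 -96.9
```

```text
t 14.78 pos [ 0.6093 -0.3038  0.0798] phi -96.81 tilt [-0.0041 -0.0227] w 0.066 F [ 7.8 -1.2 -1.3] q [ 0.64  0.59 -0.36  1.46  0.25  1.13 -1.46]
turn 0.02 shift [-0.03  0.01  0.04]
```

Emit:
carry_out(rows=[[-1,0,0,0,0],[-1,0,0,0,0],[-1,0,0,-0.3,0],[-1,0,0,-0.7,0],[-1,0,0,-0.9,0],[-1,0,0,-0.9,0],[-1,0,0,-0.9,0]])

```text
time: 15.37
ee_pos: [0.6058, -0.3004, 0.1903]
eef_rot: [-0.664, 0.748, -0.002, -0.011]
ft_force: [0.0, -0.5, -0.6]
width: 0.0866
```

```bash
python3 plan.py .44 .041 .18 -97.4 .44 .041 .025 -97.4
```

```text
t 15.37 pos [ 0.6058 -0.3004  0.1903] phi -96.81 tilt [-0.0137 -0.0187] w 0.0866 F [ 0.  -0.5 -0.6] q [ 0.65  0.5  -0.38  1.35  0.21  1.33 -1.43]
turn 0.12 shift [-10.58   6.94   0.21]
turn -0.00 shift [-0.1  -0.06  5.17]
```

Emit:
carry_out(rows=[[-1,-0.88,0.58,0,0.12],[-1,-0.88,0.58,0,0],[-1,-0.88,0.58,0,0],[-1,-0.88,0.58,0,0],[-1,-0.88,0.58,0,0],[-1,-0.88,0.58,0,0],[-1,-0.88,0.58,0,0],[-1,-0.88,0.58,0,0],[-1,-0.88,0.58,0,0],[-1,-0.88,0.58,0,0],[-1,-0.88,0.58,0,0],[-1,-0.88,0.58,0,0],[-1,0,0,0,0]])

```text
time: 16.45
ee_pos: [0.4343, 0.0521, 0.1985]
eef_rot: [-0.658, 0.753, -0.014, -0.009]
ft_force: [-0.1, -0.4, 0.5]
width: 0.0867
```

```bash
python3 plan.py .44 .041 .18 -97.4 .44 .041 .025 -97.4;python3 - <<'E'
from h import *
im=camera("scene");cv2.imwrite("pics/s4.png",cv2.resize(im[170:310,190:400],(800,533),interpolation=cv2.INTER_CUBIC))
m=mask("large_c","scene")
P=deckP(box([0,-.033,0],[.15,.033,.046]))
print(fit([P],[m],[.5477,-.296,-.12]))
camera("top");m=mask("large_c","top")
if m:print(m[0].sum(),fit([P],[m],[.5477,-.296,-.12]))
m=mask("deck","top")
E
```

```text
t 16.45 pos [0.4343 0.0521 0.1985] phi -97.77 tilt [ 0.0036 -0.0329] w 0.0867 F [-0.1 -0.4  0.5] q [ 0.42 -0.03 -0.65  1.95  0.02  1.22 -1.94]
turn -0.07 shift [ 0.32 -0.23  0.63]
turn -0.00 shift [-0.17  0.04  5.16]
(array([ 0.54372931, -0.29580922, -0.13114587]), np.float64(0.05684903295525523))
1164.0 (array([ 0.54668528, -0.29512196, -0.11617041]), np.float64(0.12151109611303046))
```

View pics/s4.png

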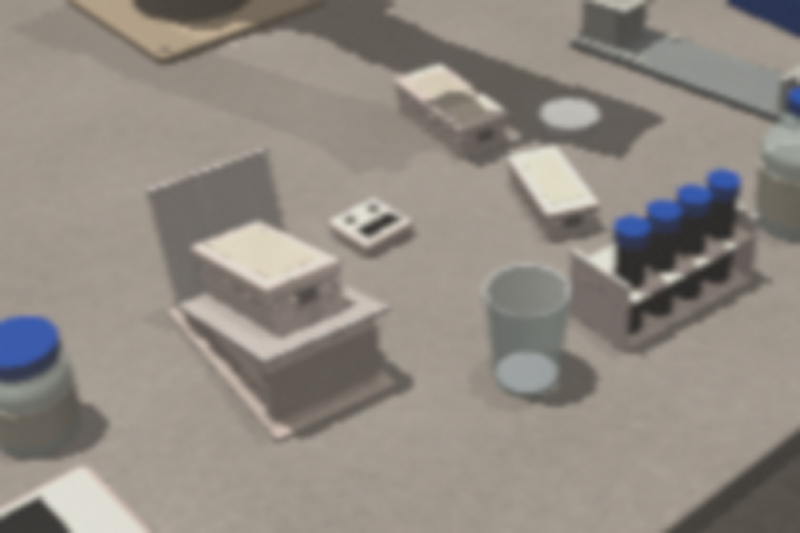

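The large box lies flat on the deck, centred at (270,270), with its near end at the backstop. The medium box waits at (450,110).

Emit:
carry_out(rows=[[-1,0.3,-0.2,0.6,-0.07],[-1,-0.02,0,0.8,0],[-1,-0.02,0,0.9,0],[-1,-0.02,0,0.9,0],[-1,-0.02,0,0.8,0],[-1,0,0,0,0]])

```text
time: 17.2
ee_pos: [0.4466, 0.0269, 0.0752]
eef_rot: [-0.652, 0.758, -0.014, -0.008]
ft_force: [-0.4, -0.1, -0.8]
width: 0.0873
```

```bash
python3 plan.py .44 .041 .025 -97.4
```

```text
t 17.2 pos [0.4466 0.0269 0.0752] phi -98.62 tilt [ 0.0065 -0.0325] w 0.0873 F [-0.4 -0.1 -0.8] q [ 0.41  0.16 -0.62  2.07  0.15  0.95 -2.02]
turn -0.24 shift [-0.49  0.3   1.66]
```

Emit:
carry_out(rows=[[-1,-0.25,0.15,0,-0.24],[-1,-0.22,0.15,0.2,0],[-1,0,0,0,0]])

```text
time: 17.45
ee_pos: [0.44, 0.0416, 0.0696]
eef_rot: [-0.659, 0.752, -0.014, -0.008]
ft_force: [-0.7, 0.6, 1.0]
width: 0.087
```

```bash
python3 plan.py .44 .041 .025 -97.4
```

```text
t 17.45 pos [0.44   0.0416 0.0696] phi -97.53 tilt [ 0.0051 -0.0316] w 0.087 F [-0.7  0.6  1. ] q [ 0.39  0.16 -0.64  2.08  0.16  0.94 -2.04]
turn -0.03 shift [-0.03  0.01  1.49]
```

Emit:
carry_out(force=20, rows=[[-1,0,0,0.35,0],[-1,0,0,0.35,0],[-1,0,0,0.35,0],[-1,0,0,0.2,0],[-1,0,0,0,0]])

```text
time: 17.87
ee_pos: [0.4427, 0.0407, 0.0315]
eef_rot: [-0.659, 0.752, -0.016, -0.006]
ft_force: [-0.4, 0.3, -0.2]
width: 0.0871
```

```bash
python3 plan.py .44 .041 .025 -97.4
```

```text
t 17.87 pos [0.4427 0.0407 0.0315] phi -97.5 tilt [ 0.0113 -0.0325] w 0.0871 F [-0.4  0.3 -0.2] q [ 0.36  0.23 -0.62  2.11  0.22  0.85 -2.1 ]
turn -0.02 shift [-0.    0.09  0.21]
```

Emit:
carry_out(rows=[[-1,0,0.09,0.2,0],[1,0,0,0,0],[1,0,0,0,0],[1,0,0,0,0],[1,0,0,0,0],[1,0,0,0,0],[1,0,0,0,0],[1,0,0,0,0]])

```text
time: 18.53
ee_pos: [0.4399, 0.0407, 0.0249]
eef_rot: [-0.659, 0.752, -0.016, -0.007]
ft_force: [0.4, 0.5, -1.8]
width: 0.0601
```

```bash
python3 plan.py .44 .041 .2 -97.4
```

```text
t 18.53 pos [0.4399 0.0407 0.0249] phi -97.52 tilt [ 0.0111 -0.0324] w 0.0601 F [ 0.4  0.5 -1.8] q [ 0.36  0.24 -0.62  2.12  0.23  0.84 -2.1 ]
turn -0.02 shift [ 0.17 -0.09 -5.83]
```

Emit:
carry_out(rows=[[1,0,0,-0.3,0],[1,0,0,-0.6,0],[1,0,0,-0.9,0],[1,0,0,-0.9,0],[1,0,0,-0.9,0],[1,0,0,-0.9,0],[1,0,0,-0.9,0],[1,0,0,-0.9,0],[1,0,0,-0.4,0]])

```text
time: 19.28
ee_pos: [0.4332, 0.0492, 0.2364]
eef_rot: [-0.661, 0.75, -0.013, -0.009]
ft_force: [0.5, -0.4, -1.6]
width: 0.0603
```

```bash
python3 plan.py .597 -.302 .22 -96.9
```

```text
t 19.28 pos [0.4332 0.0492 0.2364] phi -97.25 tilt [ 0.0038 -0.03  ] w 0.0603 F [ 0.5 -0.4 -1.6] q [ 0.44 -0.07 -0.64  1.9  -0.01  1.3  -1.9 ]
turn -0.07 shift [10.94 -6.82  0.92]
```

Emit:
carry_out(rows=[[1,0.5,-0.3,0,-0.07],[1,0.9,-0.56,0.03,0],[1,0.9,-0.56,0.03,0],[1,0.9,-0.56,0.03,0],[1,0.9,-0.56,0.03,0],[1,0.9,-0.56,0.03,0],[1,0.9,-0.56,0.03,0],[1,0.9,-0.56,0.03,0],[1,0.9,-0.56,0.03,0],[1,0.9,-0.56,0.03,0],[1,0.9,-0.56,0.03,0],[1,0.9,-0.56,0.03,0],[1,0.5,-0.35,0.03,0],[1,0,0,0,0]])

```text
time: 20.45
ee_pos: [0.6048, -0.3101, 0.2533]
eef_rot: [-0.668, 0.744, -0.017, -0.004]
ft_force: [0.6, 0.3, -0.9]
width: 0.0606
```

```bash
python3 plan.py .597 -.302 .16 -96.9
```

```text
t 20.45 pos [ 0.6048 -0.3101  0.2533] phi -96.14 tilt [ 0.0171 -0.0309] w 0.0606 F [ 0.6  0.3 -0.9] q [ 0.65  0.45 -0.37  1.29  0.18  1.41 -1.39]
turn 0.15 shift [-0.32  0.35  3.1 ]
```

Emit:
carry_out(force=15, rows=[[1,-0.3,0.3,0.3,0.15],[1,0,0,0.8,0],[1,0,0,0.9,0],[1,0,0,0.7,0],[1,0,0,0.3,0],[1,0,0,0,0]])

```text
time: 20.95
ee_pos: [0.5979, -0.3007, 0.1638]
eef_rot: [-0.663, 0.748, -0.017, -0.001]
ft_force: [-0.7, -0.5, -1.3]
width: 0.0596
```

```bash
python3 plan.py .597 -.302 .14 -96.9
```

```text
t 20.95 pos [ 0.5979 -0.3007  0.1638] phi -96.89 tilt [ 0.0203 -0.0274] w 0.0596 F [-0.7 -0.5 -1.3] q [ 0.66  0.48 -0.37  1.44  0.2   1.23 -1.42]
turn 0.00 shift [0.03 0.04 0.79]
```

Emit:
carry_out(rows=[[1,0.03,0,0.3,0],[1,0,0,0.3,0],[1,0,0,0.15,0],[1,0,0,0.15,0],[1,0,0,0.15,0]])

```text
time: 21.37
ee_pos: [0.6003, -0.3023, 0.1353]
eef_rot: [-0.664, 0.748, -0.019, 0.0]
ft_force: [-1.7, 0.3, 1.2]
width: 0.06
```

```bash
python3 plan.py .597 -.302 .12 -96.9
```

```text
t 21.37 pos [ 0.6003 -0.3023  0.1353] phi -96.85 tilt [ 0.0259 -0.0291] w 0.06 F [-1.7  0.3  1.2] q [ 0.66  0.5  -0.36  1.47  0.21  1.17 -1.43]
turn 0.01 shift [-0.01  0.13  0.51]
```

Emit:
carry_out(rows=[[1,0,0.03,0.12,0],[1,0,0.03,0.12,0],[1,0,0,0.1,0],[1,0,0,0.06,0]])

```text
time: 21.7
ee_pos: [0.5991, -0.3021, 0.1231]
eef_rot: [-0.664, 0.748, -0.02, 0.0]
ft_force: [-2.1, 0.3, -0.1]
width: 0.0599
```

```bash
python3 plan.py .5871 -.3007 .1168 -96.9
```

```text
t 21.7 pos [ 0.5991 -0.3021  0.1231] phi -96.82 tilt [ 0.0267 -0.0291] w 0.0599 F [-2.1  0.3 -0.1] q [ 0.66  0.51 -0.36  1.48  0.21  1.15 -1.43]
turn 0.02 shift [-0.    0.41  0.2 ]
```

Emit:
carry_out(rows=[[1,0,0,0.08,0],[1,0,0,0.06,0]])

```text
time: 21.87
ee_pos: [0.5994, -0.3026, 0.1199]
eef_rot: [-0.664, 0.748, -0.02, 0.0]
ft_force: [-6.4, 0.6, 13.4]
width: 0.0602
```

```bash
python3 plan.py .5871 -.3007 .1168 -96.9
```

```text
t 21.87 pos [ 0.5994 -0.3026  0.1199] phi -96.85 tilt [ 0.0275 -0.0299] w 0.0602 F [-6.4  0.6 13.4] q [ 0.66  0.51 -0.36  1.49  0.21  1.14 -1.43]
turn 0.01 shift [-0.02  0.42  0.09]
```

Emit:
carry_out(rows=[[1,0,0.12,0,0],[1,0,0.12,0.02,0],[1,0,0.12,0.03,0],[1,0,0.1,0.02,0]])

```text
time: 22.2
ee_pos: [0.588, -0.3017, 0.1182]
eef_rot: [-0.664, 0.748, -0.023, 0.002]
ft_force: [16.3, -3.9, -1.0]
width: 0.0602
```

```bash
python3 plan.py .5871 -.3007 .1168 -96.9
```

```text
t 22.2 pos [ 0.588  -0.3017  0.1182] phi -96.85 tilt [ 0.0345 -0.0319] w 0.0602 F [16.3 -3.9 -1. ] q [ 0.67  0.49 -0.36  1.53  0.21  1.12 -1.43]
turn 0.01 shift [-0.03  0.03  0.04]
```

Emit:
carry_out(rows=[[1,0,0.1,0.03,0],[-1,0,0,0,0],[-1,0,0,0,0],[-1,0,0,-0.2,0],[-1,0,0,-0.6,0],[-1,0,0,-0.9,0],[-1,0,0,-0.9,0]])

```text
time: 22.78
ee_pos: [0.5806, -0.298, 0.1932]
eef_rot: [-0.664, 0.748, -0.022, 0.003]
ft_force: [1.3, 0.3, 0.1]
width: 0.0855
```

```bash
python3 plan.py .619 .016 .18 -112.9 .619 .016 .1 -112.9
```

```text
t 22.78 pos [ 0.5806 -0.298   0.1932] phi -96.82 tilt [ 0.033  -0.0292] w 0.0855 F [1.3 0.3 0.1] q [ 0.68  0.41 -0.38  1.47  0.17  1.25 -1.4 ]
turn 3.22 shift [-10.15   2.9    0.18]
turn -0.00 shift [-0.04  0.11  2.66]
```

Emit:
carry_out(rows=[[-1,0,0,-0.5,0.85],[-1,0,0,0,0.85],[-1,0,0,0,0.85],[-1,-0.5,0.15,0,0.75],[-1,-0.9,0.26,0.05,0],[-1,-0.9,0.26,0.05,0],[-1,-0.9,0.26,0.05,0],[-1,-0.9,0.26,0.05,0],[-1,-0.9,0.26,0.05,0],[-1,-0.9,0.26,0.05,0],[-1,-0.9,0.26,0.05,0],[-1,-0.9,0.26,0.05,0],[-1,-0.9,0.26,0.05,0],[-1,-0.9,0.26,0.05,0],[-1,-0.7,0.2,0.05,0],[-1,0,0,0,0]])

```text
time: 24.12
ee_pos: [0.6235, 0.026, 0.1951]
eef_rot: [-0.539, 0.842, -0.026, 0.005]
ft_force: [-0.1, 0.5, -1.2]
width: 0.0869
```

```bash
python3 plan.py .619 .016 .08 -113.3;python3 - <<'E'
from h import *
im=camera("scene");cv2.imwrite("pics/s5.png",cv2.resize(im[170:310,190:400],(800,533),interpolation=cv2.INTER_CUBIC))
m=mask("medium_c","scene")
P=deckP(box([0,-.03,.046],[.13,.03,.086]))
print(fit([P],[m],[.5477,-.296,-.12]))
E
```

```text
t 24.12 pos [0.6235 0.026  0.1951] phi -114.72 tilt [ 0.0363 -0.0378] w 0.0869 F [-0.1  0.5 -1.2] q [ 0.24  0.37 -0.48  1.53  0.22  1.26 -2.28]
turn -0.28 shift [0.29 0.19 3.84]
(array([ 0.5477, -0.296 , -0.12  ]), np.float64(1.0))
```

View pics/s5.png

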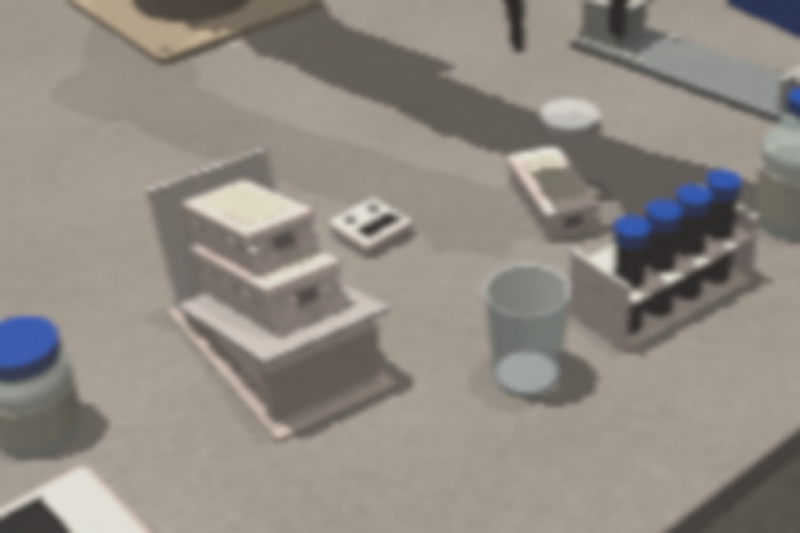

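The medium box now sits flat and centred on the large one, top at (250,205), against the backstop. Next is the small box at (553,190).

Emit:
carry_out(rows=[[-1,0.25,0.15,0.5,-0.28],[-1,0,0,0.9,0],[-1,0,0,0.9,0],[-1,0,0,0.9,0],[-1,0,0,0.6,0],[-1,0,0,0,0]])

```text
time: 24.72
ee_pos: [0.6218, -0.0013, 0.0811]
eef_rot: [-0.543, 0.839, -0.031, 0.004]
ft_force: [-0.7, -0.1, -0.0]
width: 0.0871
```

```bash
python3 plan.py .619 .016 .022 -113.3
```

```text
t 24.72 pos [ 0.6218 -0.0013  0.0811] phi -114.21 tilt [ 0.0408 -0.0474] w 0.0871 F [-0.7 -0.1 -0. ] q [ 0.25  0.46 -0.44  1.66  0.29  1.04 -2.28]
turn -0.18 shift [-0.55  0.42  1.94]
```

Emit:
carry_out(rows=[[-1,-0.28,0.2,0,-0.18],[-1,-0.27,0.2,0.2,0],[-1,0,0,0.2,0]])

```text
time: 24.97
ee_pos: [0.6187, 0.0158, 0.0704]
eef_rot: [-0.548, 0.836, -0.032, 0.005]
ft_force: [0.3, 0.3, -0.4]
width: 0.0871
```

```bash
python3 plan.py .619 .016 .045 -113.3 .619 .016 .022 -113.3
```

```text
t 24.97 pos [0.6187 0.0158 0.0704] phi -113.55 tilt [ 0.0429 -0.049 ] w 0.0871 F [ 0.3  0.3 -0.4] q [ 0.23  0.47 -0.45  1.68  0.3   1.02 -2.31]
turn -0.05 shift [-0.03  0.04  0.85]
turn -0.00 shift [-0.02  0.05  0.77]
```

Emit:
carry_out(rows=[[-1,0,0.03,0.4,-0.05],[-1,0,0.03,0.4,0],[-1,-0.02,0.03,0.4,0],[-1,-0.02,0.03,0.35,0],[-1,0,0,0,0]])

```text
time: 25.38
ee_pos: [0.6187, 0.017, 0.0206]
eef_rot: [-0.551, 0.834, -0.033, 0.006]
ft_force: [-1.6, -0.9, -1.1]
width: 0.087
```

```bash
python3 plan.py .619 .016 .022 -113.3
```

```text
t 25.38 pos [0.6187 0.017  0.0206] phi -113.17 tilt [ 0.046  -0.0492] w 0.087 F [-1.6 -0.9 -1.1] q [ 0.21  0.53 -0.43  1.71  0.34  0.93 -2.34]
turn 0.03 shift [ 0.03 -0.03 -0.04]
```

Emit:
carry_out(force=20, rows=[[1,0,0,0,0],[1,0,0,0,0],[1,0,0,0,0],[1,0,0,0,0],[1,0,0,0,0],[1,0,0,0,0],[1,0,0,0,0],[1,0,0,0,0]])

```text
time: 26.05
ee_pos: [0.619, 0.0165, 0.0209]
eef_rot: [-0.55, 0.834, -0.033, 0.006]
ft_force: [-1.0, -0.6, -2.5]
width: 0.0541
```

```bash
python3 plan.py .619 .016 .25 -113.3
```

```text
t 26.05 pos [0.619  0.0165 0.0209] phi -113.22 tilt [ 0.0461 -0.0495] w 0.0541 F [-1.  -0.6 -2.5] q [ 0.21  0.53 -0.43  1.71  0.34  0.93 -2.34]
turn 0.02 shift [ 0.22 -0.48 -7.62]
```

Emit:
carry_out(rows=[[1,0,0,-0.3,0],[1,0.02,-0.05,-0.6,0],[1,0.03,-0.05,-0.9,0],[1,0.03,-0.05,-0.9,0],[1,0.03,-0.05,-0.9,0],[1,0.03,-0.05,-0.9,0],[1,0.03,-0.05,-0.9,0],[1,0.03,-0.05,-0.9,0],[1,0.03,-0.05,-0.9,0],[1,0,0,-0.4,0]])

```text
time: 26.88
ee_pos: [0.6122, 0.0177, 0.26]
eef_rot: [-0.552, 0.833, -0.03, 0.002]
ft_force: [0.6, 1.5, -1.9]
width: 0.0538
```

```bash
python3 plan.py .577 -.299 .25 -113.2 .577 -.299 .25 -96.9
```

```text
t 26.88 pos [0.6122 0.0177 0.26  ] phi -113.04 tilt [ 0.0365 -0.0484] w 0.0538 F [ 0.6  1.5 -1.9] q [ 0.26  0.31 -0.49  1.47  0.2   1.37 -2.22]
turn 0.03 shift [10.15 -3.04  0.8 ]
turn -3.26 shift [0. 0. 0.]
```

Emit:
carry_out(rows=[[1,0.5,-0.15,0.03,0],[1,0.9,-0.27,0.05,0],[1,0.9,-0.27,0.05,0],[1,0.9,-0.27,0.05,0],[1,0.9,-0.27,0.05,0],[1,0.9,-0.27,0.05,0],[1,0.9,-0.27,0.05,0],[1,0.9,-0.27,0.05,0],[1,0.9,-0.27,0.05,0],[1,0.9,-0.27,0.05,0],[1,0.9,-0.27,0.05,0],[1,0.5,-0.15,0.05,0],[1,0,0,0,-0.85],[1,0,0,0,-0.85],[1,0,0,0,-0.85],[1,0,0,0,-0.7],[1,0,0,0,0]])

```text
time: 28.3
ee_pos: [0.5747, -0.3037, 0.2711]
eef_rot: [-0.672, 0.74, -0.033, 0.002]
ft_force: [-1.0, 0.2, -2.2]
width: 0.0541
```

```bash
python3 plan.py .577 -.299 .19 -96.9
```

```text
t 28.3 pos [ 0.5747 -0.3037  0.2711] phi -95.6 tilt [ 0.0474 -0.0458] w 0.0541 F [-1.   0.2 -2.2] q [ 0.68  0.35 -0.36  1.38  0.15  1.37 -1.35]
turn 0.26 shift [-0.27  0.09  2.69]
```

Emit:
carry_out(force=15, rows=[[1,-0.25,0.05,0.3,0.26],[1,0,0.02,0.8,0],[1,0,0.02,0.8,0],[1,0,0,0.6,0],[1,0,0,0.2,0],[1,0,0,0,0]])

```text
time: 28.8
ee_pos: [0.5772, -0.2981, 0.1913]
eef_rot: [-0.659, 0.751, -0.035, 0.004]
ft_force: [-0.4, 0.7, -1.2]
width: 0.0543
```

```bash
python3 plan.py .577 -.299 .17 -96.9
```

```text
t 28.8 pos [ 0.5772 -0.2981  0.1913] phi -97.58 tilt [ 0.0516 -0.0466] w 0.0543 F [-0.4  0.7 -1.2] q [ 0.67  0.39 -0.35  1.5   0.17  1.21 -1.41]
turn -0.14 shift [0.   0.04 0.71]
```

Emit:
carry_out(rows=[[1,0,0,0.3,-0.14],[1,0,0,0.25,0],[1,0,0,0.15,0],[1,0,0,0.15,0],[1,0,0,0.12,0]])

```text
time: 29.22
ee_pos: [0.5805, -0.2999, 0.1645]
eef_rot: [-0.663, 0.748, -0.037, 0.005]
ft_force: [-2.3, 1.0, 0.3]
width: 0.0539
```

```bash
python3 plan.py .577 -.299 .153 -96.9
```

```text
t 29.22 pos [ 0.5805 -0.2999  0.1645] phi -96.93 tilt [ 0.0562 -0.0488] w 0.0539 F [-2.3  1.   0.3] q [ 0.67  0.41 -0.35  1.53  0.18  1.16 -1.41]
turn -0.01 shift [-0.03  0.14  0.38]
```

Emit:
carry_out(rows=[[1,-0.03,0.05,0.1,0],[1,0,0.03,0.1,0],[1,0,0.03,0.1,0],[1,0,0,0.06,0]])

```text
time: 29.55
ee_pos: [0.5788, -0.2995, 0.1542]
eef_rot: [-0.663, 0.748, -0.039, 0.006]
ft_force: [-2.9, 0.7, 0.2]
width: 0.0538
```

```bash
python3 plan.py .5667 -.2983 .1485 -96.9
```

```text
t 29.55 pos [ 0.5788 -0.2995  0.1542] phi -96.97 tilt [ 0.0595 -0.0502] w 0.0538 F [-2.9  0.7  0.2] q [ 0.67  0.41 -0.35  1.55  0.18  1.14 -1.41]
turn -0.01 shift [-0.    0.42  0.16]
```

Emit:
carry_out(rows=[[1,0,0,0.06,0],[1,0,0,0.04,0]])

```text
time: 29.72
ee_pos: [0.579, -0.2997, 0.1522]
eef_rot: [-0.663, 0.748, -0.039, 0.006]
ft_force: [-6.4, 1.3, 12.2]
width: 0.0537
```

```bash
python3 plan.py .5667 -.2983 .1485 -96.9
```

```text
t 29.72 pos [ 0.579  -0.2997  0.1522] phi -96.98 tilt [ 0.0597 -0.0506] w 0.0537 F [-6.4  1.3 12.2] q [ 0.67  0.42 -0.35  1.55  0.18  1.13 -1.41]
turn -0.02 shift [-0.    0.42  0.09]
```

Emit:
carry_out(rows=[[1,0,0.12,0,0],[1,0,0.12,0.02,0],[1,0,0.12,0.02,0],[1,0,0.1,0.02,0]])

```text
time: 30.05
ee_pos: [0.5658, -0.2982, 0.1494]
eef_rot: [-0.663, 0.748, -0.04, 0.006]
ft_force: [11.1, 0.3, 1.7]
width: 0.054
```

```bash
python3 plan.py .5667 -.2983 .1485 -96.9
```

```text
t 30.05 pos [ 0.5658 -0.2982  0.1494] phi -96.97 tilt [ 0.0624 -0.0512] w 0.054 F [11.1  0.3  1.7] q [ 0.68  0.39 -0.35  1.59  0.18  1.11 -1.41]
turn -0.01 shift [-0.   -0.03  0.03]
```

Contact is building at the expected spot. One more nudge, then release and retreat, clearing the camera's view.

Emit:
carry_out(rows=[[1,0,0.1,0.02,0],[1,0,0.06,0.01,0]])

```text
time: 30.22
ee_pos: [0.5654, -0.298, 0.1505]
eef_rot: [-0.663, 0.747, -0.045, 0.01]
ft_force: [4.4, -1.2, -2.6]
width: 0.0544
```

Emit:
carry_out(rows=[[-1,0,0,0,0],[-1,0,0,0,0],[-1,0,0,-0.2,0],[-1,0,-0.03,-0.6,0],[-1,0,-0.05,-0.9,0],[-1,0,-0.05,-0.9,0],[-1,-0.6,0,-0.6,0],[-1,-0.9,0,0,0],[-1,-0.9,0,0,0],[-1,-0.9,0,0,0],[-1,-0.9,0,0,0],[-1,-0.9,0,0,0],[-1,-0.9,0,0,0],[-1,-0.9,0,0,0],[-1,-0.9,0,0,0],[-1,0,0,0,0],[-1,0,0,0,0]])

```text
time: 31.63
ee_pos: [0.5872, -0.0532, 0.2457]
eef_rot: [-0.661, 0.749, -0.045, 0.008]
ft_force: [-1.0, 0.2, 0.9]
width: 0.0867
```

```bash
python3 plan.py .6 0 .25 -96.9
python3 - <<'E'
from h import *
im=camera("scene");it=camera("top")
a=cv2.resize(im[185:295,205:305],(500,550),interpolation=cv2.INTER_CUBIC);b=cv2.resize(it[150:255,390:445],(288,550),interpolation=cv2.INTER_CUBIC)
cv2.imwrite("pics/f.png",np.hstack([a,b]))
for q,d,z in(("large_c",(.15,.066,.046),0),("medium_c",(.13,.06,.04),.046),("small_c",(.11,.054,.034),.086)):
    c=yawT(deckP([[d[0]/2,0,z+d[2]/2]]),.5477,-.296,-.12)
    for cam in("scene","top"):
        print(q,cam,"expect",np.round(proj(c,camera_info(cam)),1),[(np.round(r["xy"],1),round(r["conf"],2)) for r in pinpoint(q,cam)[:2]])
P=deckP(box([0,-.027,.086],[.11,.027,.12]))
for cam in("scene","top"):
    m=mask("small_c",cam)
    if m:print("small fit",cam,m[0].sum(),fit([P],[m],[.5477,-.296,-.12]))
    r=pinpoint("jaw_post",cam);print([ (ray(d["xy"],camera_info(cam),.098)[:2],d["conf"]) for d in r[:1]])
E
```

```text
t 31.63 pos [ 0.5872 -0.0532  0.2457] phi -97.29 tilt [ 0.0715 -0.0567] w 0.0867 F [-1.   0.2  0.9] q [ 0.41  0.23 -0.5   1.59  0.18  1.28 -1.82]
turn -0.08 shift [-1.8  -0.23 -0.21]
large_c scene expect [[260.4 242.4]] [(array([259. , 245.2]), 0.68)]
large_c top expect [[420.9 202.4]] [(array([422.1, 202.3]), 0.87)]
medium_c scene expect [[256.  229.1]] [(array([256.5, 230.3]), 0.88), (array([289.2, 234.2]), 0.44)]
medium_c top expect [[422.8 209.1]] [(array([421.5, 210.9]), 0.68)]
small_c scene expect [[252.  217.6]] [(array([251.7, 218. ]), 0.67)]
small_c top expect [[424.5 215.6]] [(array([423.9, 219.8]), 0.89)]
small fit scene 392.0 (array([ 0.54680126, -0.29144157, -0.24191518]), np.float64(0.14795001247107997))
[(array([0.4284838 , 0.28312931]), 0.7)]
small fit top 776.0 (array([ 0.54743472, -0.29470178, -0.14521511]), np.float64(0.11442879583260612))
[(array([0.41881179, 0.29811734]), 0.85)]
```

View pics/f.png

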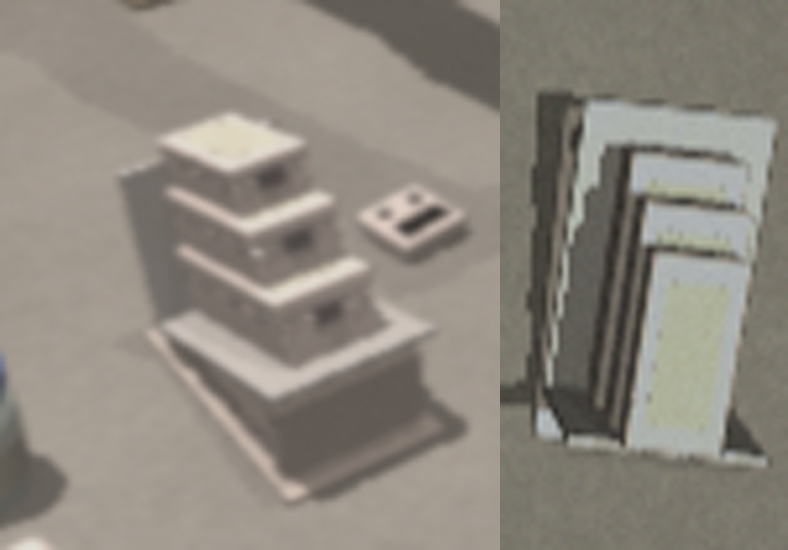

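The stack stands straight, lids up, square to the deck and with the near ends at the backstop (scene panel column 240, top panel small box at 690,350). The jaw post is at x≈0.42, where fully open should put it.

```bash
python3 -c "
from bench import *
print(close_job())"
```

```text
the job is handed in; nothing more can be done
None
```

The job is handed in at about 32 s of the 72 s allowed. No verdict came back, so this rests on my own checks.

**What I did:** I pulled the jaw open by its post until it hit its stop (about 30 N at the wrist) and left it open. I lifted the large box out and stacked large, medium, then small on the tilted deck. Each box was lowered until it lay flat, slid down until it met the backstop, then released.

**Last checks:**
- **Stack:** the final pictures show all three boxes flat, lids up, straight and centred, with their ends at the backstop.
- **Box positions:** the network points are within about 4 px of where they should be, mostly 1–3 px.
- **Jaw:** the post reads x = 0.419–0.428, against about 0.423 expected for fully open.

**What disagreed:**
- **Small box angle:** the silhouette fit from the scene camera gave -0.24 rad, against -0.15 from the top camera and -0.12 expected. The scene fit was poor, and in the pictures the box looks straight.
- **Medium box:** its silhouette fit found no usable mask, so its placing rests on the pictures, the force contact and the network points.
- **Tool tilt:** the tool drifted to about 5° off vertical by the end. This did not affect the placing.
- **Bystanders:** I touched none of them as far as the forces showed, but I did not re-measure their positions at the end.

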